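# Shut and bolt the spent-battery pen

## Task

Swing the spent-battery pen's gate fully shut and lock it by clicking the push-push bolt at its free end; nobody knows whether that bolt is up or already down, and while it is down the gate cannot close. Then prove the lock by feel: reach over the shut gate and push its orange inner panel outward, towards the robot, with a few newtons (about 5) for half a second; the gate must hold. Leave it shut and locked, and disturb nothing else on the bench or in the pen.

Things in the scene. Friction and masses are not known exactly. Their poses are not given: they have to be found in the camera images.
- pen: Fixed pen, grey sheet walls 60 mm high, yellow posts. Origin on the table, middle of gate line; x into the pen, y along the gate line to the hinge, z up. Inside 266 mm wide (y), 200 deep (x). Hinge axis upright at y +120; posts at y +135 (18 square, 115 high) and y -136 (165 high, carries the latch housing). The cells stand at x 155 to 172; the first 100 mm behind the gate are empty.
- gate (a joint): Opening angle of the steel gate, rad: 0 fully shut, in line with pen y; grows as the free end swings out of the pen towards pen -x, up to 0.9. 230 mm from hinge axis to free end, top edge 100 mm and bottom edge 8 mm above the table, 8 mm thick, centred on the line through the hinge axis. No spring: light hinge friction (0.08 N m) leaves it where it is let go.
- gate_mid (a point): Point on the moving gate, mid-thickness, 115 mm from the hinge axis, 80 mm above the table; its x axis is the gate's normal that points into the pen, its y axis points back to the hinge. The plain steel front face (robot side) is at x -4 to -6 mm.
- panel (a point): Moving point: middle of the face of the orange panel that covers the gate's inner (pen) side from 70 to 175 mm from the hinge axis and 10 to 98 mm above the table; axes as the gate's, this face at 4 mm from its mid-plane. It is pushed outward (-x) to prove the lock, with the fingers off the gate's front face.
- gate_end (a point): Moving point, top corner of the gate's free end, 230 mm from the hinge axis, 100 mm above the table. A bolt that is down stops an open gate here at about 0.1 rad, so it cannot shut. On a shut gate the down bolt stands on the robot side of this end, which can then rattle about 4 mm (0.02 rad).
- bolt_base (a point): Fixed point, middle of the flat top of the dark steel latch housing (30 mm in pen x, 60 in y; top 165 mm, underside 107 mm above the table), at pen x -13, y -98. Straight above it is the push-push bolt's round green cap, 28 mm in diameter, which moves straight up and down: its flat top is 22 mm above this point with the bolt up (unlocked), about 12.5 mm with it down (locked).
- bolt_stop (a point): Fixed point 5.7 mm above bolt_base: where the cap's top is when pressed to its stop. Each full press to the stop and let up again flips the bolt: up to down, down to up; one that stays over 2 mm short of the stop may do nothing. Its state is random and not reported. Spring 2.7 N at the top, 6.5 N at the stop; press with about 12 N. With the gate 0.03 to 0.2 rad open its rod meets the gate.
- cell_a_center (a point): Spent cell, black with a copper-coloured top, 33 mm diameter, 61 mm high, standing in the pen; its centre. Leave alone.
- cell_b_center (a point): Spent cell, blue with a copper-coloured top, 33 mm diameter, 61 mm high, standing in the pen; its centre. Leave alone.
- terminal_center (a point): Copper ring terminal, 52 mm long, lying flat, 12 mm high; its centre. Leave alone.
- cleaner_center (a point): Black plastic post cleaner, 42 mm diameter, 80 mm high, standing; its centre. Leave alone.
- socket_center (a point): Chrome socket, 22 mm diameter, 36 mm high, standing; its centre. Leave alone.
- red_cap_center (a point): Red insulating cap, 30 mm diameter, 30 mm high, standing; its centre. Leave alone.
- spanner_grip (a point): Steel spanner lying on the bench; the middle of its handle. Leave alone.

How it is judged:
On the way, in this order (a step that is already met when the one before it is completed fails the run):
1. the gate is fully shut (within 0.03 rad) (value of joint gate below 0.03 rad), for 0.2 s.
2. the fingers push the orange inner panel outward with more than 2 N for 0.3 s, off the front sheet, and the gate stays shut: the bolt holds (contact force between the fingers and gate_c2 above 2 N and contact force between the fingers and gate_c1 below 0.5 N and value of joint gate below 0.035 rad), for 0.3 s.
At the end, for the whole second after the job is handed in: The gate is shut (within 0.035 rad, which includes the bolt's play), at rest, after having held against the proof push (value of joint gate below 0.035 rad and velocity of joint gate between -0.05 and 0.05 rad/s); the robot touches nothing.
It fails at once if a cell, tool or part on the bench or in the pen is moved more than 30 mm (distance of any of cell_a_center, cell_b_center, terminal_center, cleaner_center, socket_center, red_cap_center, spanner_grip from where it was at the start of the episode above 0.03 m).
It also fails if it takes over 64 s, if anything falls off the work surface, if the arm or the gripper's body presses on something with over 40 N, if the wrist force passes 120 N, or if a joint passes its speed limit or range.

## Robot

A 6-joint arm with a two-finger parallel gripper is mounted at the origin on the work surface. World frame = base frame: x ahead of the robot, y to its left, z up, the work surface at z = 0. Lengths are in m, angles in rad, forces in N, time in s.
With the tool pointing down it reaches from about 0.275 to 0.725 m from the base axis. Payload 15.9 kg.
Tool frame: the origin (TCP) lies at the very end of the fingers, on their centre line; the grasp point (between the pads) lies 19 mm behind it; x points along the fingers, y is the direction in which the jaws open and shut, and the axes are right-handed (so a half turn about x gives the same grasp; the last joint's range is limited). The gripper opens to 85 mm and grips with 20 to 120 N. Pads are 22 mm wide; open, the fingers measure 114 mm over their backs; the gripper's body (76 mm by 85 mm) begins 54 mm behind the grasp point. The pads swing forward as they close: fully open they stand 13 mm farther back than shut.
Start: joints at [-1.133, 0.213, -0.034, 1.323, 0, 1.571], TCP at [0.212, -0.453, 0.231] pointing down, gripper open.
Joint ranges: [-2.98, 2.98], [-0.74, 1.72], [-1.14, 1.35], [-2.1, 2.04], [-1.57, 1.44], [-3.14, 3.14]. Speed limits (rad/s): [1.89, 1.89, 2.39, 2.57, 3.14, 3.14].

## Interface

Orientations are given as a unit quaternion [w, x, y, z].
In Python, from rig import arm gives the robot as it stands.
- The arm moves only by the tool send_rows, never from a script. Its argument "motion" is a list that holds one entry, the list of rows, each a list of 7 numbers: the turn, a rotation vector about the tool's x, y, z in rad, then the shift along the tool's x, y, z in m, then the closure, from 0 (fully open) to 1 (shut). In form: [[[wx, wy, wz, x, y, z, jaw], ...]]. A call has 1 to 5 rows; each row is the pose to reach, as a shift and turn from the pose commanded when the call began, along the tool's axes at that moment; what a row does not reach only later rows make up. A row lasts 1/10 s, in which the tool goes at most 50 mm and 8.59 degrees, less where a joint would pass 70% of its speed; a pose out of reach is approached as far as the arm can. A call with a gripper value outside its range is refused whole. The fingers move at their own pace and stop on an object; "squeeze" is the grip in N (left out, the last holds). Time passes only in rows, so rows that repeat a pose let the fingers close. It gives the time, the measured TCP pose, the force and the opening at its end, in the units of the state.
- arm.get_state(): the state, without advancing time (a new reading comes with each control period).
- arm.grab_frame(name): name is "side" or "top"; returns a dict with "img" (480x640x3 uint8, red, green, blue), "z_map" (480x640 float32, m along the optical axis (not along the pixel's ray), 0 where there is no reading), "mtx" (3x3 intrinsics, pixels), "xyz" and "orientation" of the camera in the world. Camera axes: x right, y down, z forward; pixel columns grow to the right and rows downward; lengths in m; the calibration is good to about 2 mm. A picture is of the moment at which its call begins.
- arm.hand_in(): hands the job in, once; it reports no verdict.
Trained networks look in the newest picture that a camera, given by its name, has taken for a name from the list of things; names that differ only in an ending like _2 or _b are one class to them, and where a whole thing is asked for, a point or a joint stands for the part that bears it (a point fixed in the world has none). Each returns a list of dicts, best first, with "conf" (0 to 1); they miss things now and then, are a little off and sometimes report something else, mostly with a low value. They report only what shows in the picture. A call takes as long as a camera call.
- arm.regions_of(label, camera): "mask" (480x640 bool, what is visible of it) and "bbox" ([centre column, centre row, width, height] in pixels, round what is visible of it).
- arm.spot_point(label, camera): "centre" ([column, row] in pixels: a listed point, or the origin of a listed thing).
The state is a dict: "time": time; "joint_pos": joint angles; "joint_vel": joint speeds; "tau": joint torques, N m; "position": TCP position; "eef_rot": TCP orientation; "wrist_force": force on the tool from outside, world axes, zero at the start; "ft_torque": the same for the moment, N m; "finger_gap": opening from 0.0 (shut) to 1.0 (fully open).
Only numpy, scipy, OpenCV 4.12 (cv2) and the standard library are available. Lean on these libraries where they do the work, as an engineer would, in place of code of your own. Each camera call takes 0.05 s, during which the arm holds its last target. There are 200 camera calls.

## Working session

There is one attempt and no reset: what is moved stays moved. The work goes in short steps, Python scripts to look and compute and a tool call to move; the robot and the scene stay as the last step left them, time stands still between calls to the robot, and variables do not carry over. Pictures are saved under pics/ and viewed, about 8 in all and at most 12, crops included, and the job is handed in when it is done.

Besides the shell and the picture viewer there is one more tool, called after "Request:" by a JSON object that holds its "op" and its "data", one argument or row to a line. send_rows: Moves the arm, as the interface text tells. Its arguments: {"type":"object","properties":{"motion":{"type":"array"},"squeeze":{"type":"number"}},"required":["motion"]}

```bash
ls; mkdir -p pics; cat > h.py <<'E'
import numpy as np, cv2
from rig import arm
from scipy.spatial.transform import Rotation as R
def rot(q): return R.from_quat([q[1],q[2],q[3],q[0]]).as_matrix()
def cloud(f):
    z=f["z_map"]; K=f["mtx"]; v,u=np.mgrid[:480,:640]
    p=np.stack([(u-K[0,2])/K[0,0]*z,(v-K[1,2])/K[1,1]*z,z],-1)
    return p@rot(f["orientation"]).T+f["xyz"]
def proj(f,P):
    p=(np.atleast_2d(P)-f["xyz"])@rot(f["orientation"]); K=f["mtx"]
    return np.c_[p[:,0]/p[:,2]*K[0,0]+K[0,2],p[:,1]/p[:,2]*K[1,1]+K[1,2]]
def save(n,img): cv2.imwrite("pics/"+n,img[...,::-1])
E
python3 - <<'E'
from h import *
s=arm.get_state(); print(s)
fs={}
for c in("side","top"):
    f=arm.grab_frame(c); fs[c]=f; save(c+"0.png",f["img"]); C=cloud(f); print(c,f["xyz"],f["mtx"][0,0])
    for l in ["gate_mid","panel","gate_end","bolt_base","bolt_stop","pen","cell_a_center","cleaner_center"]:
        for d in arm.spot_point(l,c)[:2]:
            u,v=np.round(d["centre"]).astype(int); print(l,round(d["conf"],2),(u,v),C[min(max(v,0),479),min(max(u,0),639)].round(3))
np.savez("f0.npz",**{c+k:np.array(v) for c in fs for k,v in fs[c].items()})
E
```

```text
pics
{'time': 0.0, 'joint_pos': array([-1.13299751e+00,  2.13347742e-01, -3.50832924e-02,  1.32348685e+00,
        7.73485628e-06,  1.57081091e+00]), 'joint_vel': array([-0.00120115, -0.00112941,  0.00046892, -0.00073052, -0.00048332,
       -0.00080999]), 'tau': array([-9.13084641e-04, -6.86162925e+01,  4.87122095e+01,  1.75041589e-02,
       -1.37377360e-04,  7.51563505e-07]), 'position': array([ 0.21182846, -0.452528  ,  0.23081076]), 'eef_rot': array([-0.15315935, -0.69015069, -0.15393467,  0.69031757]), 'wrist_force': array([ 0.14854699, -0.73067101, -0.22094027]), 'ft_torque': array([ 0.03076324, -0.0009726 , -0.02696981]), 'finger_gap': 1.0005384260968735}
side [0.10673061 0.94991499 1.2688386 ] 558.2650808887006
gate_mid 0.72 (np.int64(322), np.int64(255)) [0.569 0.    0.092]
gate_mid 0.36 (np.int64(262), np.int64(387)) [0.53  0.396 0.009]
panel 0.76 (np.int64(327), np.int64(260)) [ 0.565 -0.026  0.046]
gate_end 0.69 (np.int64(351), np.int64(228)) [ 0.576 -0.221  0.001]
bolt_base 0.85 (np.int64(330), np.int64(208)) [ 0.602 -0.111  0.168]
bolt_stop 0.65 (np.int64(332), np.int6
[... 273 characters left out ...]
nt64(413)) [0.399 0.432 0.057]
top [0.39165196 0.02469772 1.08852549] 457.99552153727853
gate_mid 0.89 (np.int64(329), np.int64(240)) [ 0.57  -0.022  0.1  ]
panel 0.98 (np.int64(328), np.int64(244)) [ 0.563 -0.02   0.092]
gate_end 0.57 (np.int64(377), np.int64(250)) [ 0.563 -0.143 -0.004]
bolt_base 0.87 (np.int64(377), np.int64(217)) [ 0.601 -0.117  0.185]
bolt_base 0.49 (np.int64(378), np.int64(249)) [ 0.565 -0.144  0.001]
bolt_stop 0.78 (np.int64(377), np.int64(215)) [ 0.604 -0.116  0.189]
pen 0.87 (np.int64(329), np.int64(231)) [ 0.611 -0.027  0.001]
cell_a_center 0.75 (np.int64(292), np.int64(167)) [0.755 0.06  0.055]
cleaner_center 0.66 (np.int64(128), np.int64(316)) [0.413 0.414 0.077]
```

```bash
python3 - <<'E'
from h import *
d=np.load("f0.npz")
a=cv2.resize(d["topimg"][120:320,220:460],None,fx=3,fy=3,interpolation=cv2.INTER_CUBIC)
save("topc.png",a)
s=cv2.resize(d["sideimg"][150:330,200:440],None,fx=3,fy=3,interpolation=cv2.INTER_CUBIC)
save("sidec.png",s)
for c in("top","side"):
    f={k:d[c+k] for k in("img","z_map","mtx","xyz","orientation")}
    C=cloud(f); 
    z=C[...,2]; im=f["img"].astype(int); roi=(C[...,0]>.45)&(C[...,0]<.9)&(abs(C[...,1]+.02)<.3)
    r,g,b=im[...,0],im[...,1],im[...,2]
    Y=roi&(r>140)&(g>110)&(b<90); G=roi&(g>r+30)&(g>b+30)&(z>.15)
    O=roi&(r>150)&(g<120)&(g>40)&(b<80)
    print(c,"green",G.sum(),C[G].mean(0) if G.any() else 0, np.percentile(C[G],[5,50,95],axis=0) if G.any() else 0)
    n,l,st,ce=cv2.connectedComponentsWithStats(Y.astype(np.uint8))
    for i in range(1,n):
        if st[i,4]>15: 
            m=l==i; t=m&(z>np.percentile(z[m],90)-.01); print(" yel",st[i],C[t].mean(0).round(4))
    print(" or",O.sum(),np.percentile(C[O],[5,50,95],axis=0).round(3) if O.any() else 0)
    t=roi&(abs(z-.1)<.006); p=C[t]; print(" z100",len(p),p[:,1].min(),p[:,1].max(),np.polyfit(p[:,1],p[:,0],1))
    h=roi&(abs(z-.165)<.006); print(" z165",h.sum(),np.percentile(C[h],[5,50,95],axis=0).round(3))
E
```

```text
top green 142 [ 0.60735026 -0.11830306  0.1866288 ] [[ 0.59640151 -0.12924858  0.18428876]
 [ 0.60731495 -0.11823206  0.18674619]
 [ 0.61914638 -0.1080949   0.18952029]]
 yel [319 110  43  25 536] [ 0.8556 -0.0425  0.043 ]
 yel [362 110   3  21  35] [ 0.869  -0.1127  0.0601]
 yel [  200   120   254   180 34803] [ 0.6486 -0.0093  0.0025]
 or 2872 [[ 0.474 -0.254 -0.003]
 [ 0.711  0.008  0.   ]
 [ 0.876  0.267  0.059]]
 z100 465 -0.1627751198029178 0.11863605833260832 [0.17194498 0.57105619]
 z165 355 [[ 0.593 -0.16   0.161]
 [ 0.608 -0.134  0.165]
 [ 0.625 -0.091  0.167]]
side green 47 [ 0.60746166 -0.11495512  0.18783093] [[ 0.59783091 -0.12582461  0.18501079]
 [ 0.60710869 -0.11523691  0.18739567]
 [ 0.61679139 -0.10454934  0.19352318]]
 yel [ 270  184   67   37 1138] [ 0.7096 -0.1402  0.084 ]
 yel [245 201  15   7  16] [ 0.8739 -0.1109  0.0614]
 yel [  172   200   227   167 12083] [0.6207 0.0802 0.0022]
 yel [241 213  19  20 135] [ 0.8491 -0.063   0.0353]
 yel [227 222  15   7  21] [ 0.8713 -0.0052  0.0611]
 yel [ 232  225   94   60 2497] [ 0.702  -0.019   0.0078]
 or 4006 [[ 0.558 -0.228 -0.004]
 [ 0.75   0.137  0.001]
 [ 0.888  0.269  0.009]]
 z100 265 -0.12344584345494758 0.12713153027034962 [0.17743158 0.57068163]
 z165 137 [[ 0.593 -0.16   0.16 ]
 [ 0.606 -0.107  0.165]
 [ 0.622 -0.086  0.169]]
```

View pics/topc.png

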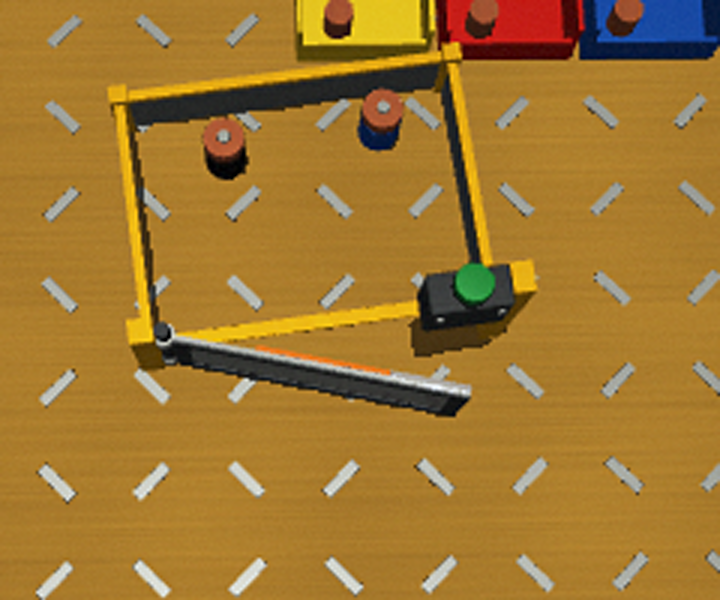

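View pics/side0.png

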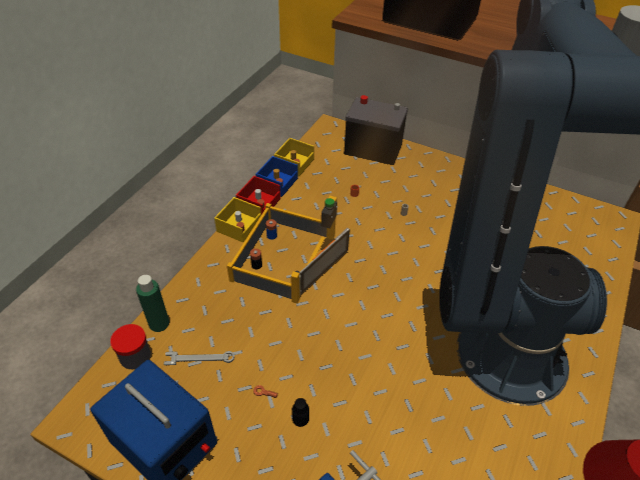

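```bash
python3 - <<'E'
from h import *
from scipy.optimize import least_squares
d=np.load("f0.npz")
for c in("top","side"):
    f={k:d[c+k] for k in("img","z_map","mtx","xyz","orientation")}
    C=cloud(f);z=C[...,2];P=C.reshape(-1,3)
    box=(P[:,0]>.5)&(P[:,0]<.9)&(abs(P[:,1]+.02)<.22)
    hp=P[box&(abs(P[:,2]-.115)<.004)&(P[:,1]>.05)]
    print(c,"hinge post",len(hp),np.median(hp,0).round(4),(hp.max(0)-hp.min(0)).round(3))
    w=P[box&(abs(P[:,2]-.06)<.006)]
    back=w[(w[:,0]>.81)]
    if len(back)>30: print(" back wall",len(back),np.polyfit(back[:,1],back[:,0],1))
    h=P[box&(abs(P[:,2]-.165)<.005)&(P[:,1]<-.05)]
    r=cv2.minAreaRect(h[:,:2].astype(np.float32)); print(" housing+post",r,np.median(h[:,2]))
    g=P[box&(abs(P[:,2]-.1)<.004)&(P[:,0]>.5)&(P[:,0]<.6)]
    cv=cv2.fitLine(g[:,:2].astype(np.float32),cv2.DIST_HUBER,0,.01,.01).ravel()
    t=(g[:,:2]-cv[2:])@cv[:2]; print(" gate",len(g),cv,np.arctan(-cv[0]/cv[1]),cv[2:]+np.outer([t.min(),t.max()],cv[:2]))
s=arm.get_state(); print(rot(s["eef_rot"]).round(3))
E
```

```text
top hinge post 70 [0.5917 0.1137 0.1146] [0.018 0.024 0.007]
 back wall 364 [-0.16893343  0.82637911]
 housing+post ((0.6091835498809814, -0.12665486335754395), (0.030500022694468498, 0.0769210234284401), 7.495553970336914) 0.1646092053047683
 gate 419 [ 0.18884158  0.98200756  0.56017065 -0.05549473] -0.18998237 [[ 0.54670872 -0.12549901]
 [ 0.59313739  0.1159378 ]]
side hinge post 44 [0.5916 0.1155 0.1154] [0.019 0.029 0.008]
 back wall 256 [-0.13711818  0.83894104]
 housing+post ((0.6095085740089417, -0.12252127379179001), (0.030887790024280548, 0.07941018790006638), 7.742335319519043) 0.164828758900045
 gate 217 [0.18931802 0.98191583 0.57395124 0.01692929] -0.19046755 [[ 0.54675372 -0.12413323]
 [ 0.59492473  0.12571027]]
[[-0.     0.424 -0.906]
 [ 0.    -0.906 -0.424]
 [-1.    -0.     0.   ]]
```

Request:
{"op": "send_rows", "data": {
  "motion": [
    [[0.06,0,0,0,-0.022,-0.039,0.5],[0.12,0,0,0,-0.044,-0.078,1],[0.18,0,0,0,-0.066,-0.117,1],[0.25,0,0,0,-0.088,-0.156,1],[0.313,0,0,0,-0.11,-0.195,1]]
  ]
}}

```text
time: 1.4
position: [0.3426, -0.269, 0.2315]
eef_rot: [0.043, 0.706, 0.043, -0.706]
wrist_force: [0.1, -0.5, 0.0]
finger_gap: 0.143
```

```bash
cat >> h.py <<'E'
PSI=.125; O=np.array([.608,-.019,0]); RP=R.from_euler("z",PSI).as_matrix()
def pen(): 
    s=arm.get_state(); T=rot(s["eef_rot"]); p=RP.T@(s["position"]-O)
    print("t",round(s["time"],2),"pen",p.round(4),"F_pen",(RP.T@s["wrist_force"]).round(2),"gap",round(s["finger_gap"],2)); return s,T
def go(px,py,z):
    s,T=pen(); print("to",px,py,z,"shift",(T.T@(RP@[px,py,z]+O-s["position"])).round(4))
    Td=RP@np.array([[0,0,-1],[0,-1,0],[-1,0,0]]); print("turn",R.from_matrix(T.T@Td).as_rotvec().round(4))
E
python3 -c "
from h import *; go(-.1,0,.231)"
```

```text
t 1.4 pen [-0.2945 -0.215   0.2315] F_pen [ 0.03 -0.47  0.02] gap 0.14
to -0.1 0 0.231 shift [ 0.0005 -0.2156 -0.1937]
turn [-0.0034 -0.0004 -0.0003]
```

Request:
{"op": "send_rows", "data": {
  "motion": [
    [[0,0,0,0,-0.036,-0.032,1],[0,0,0,0,-0.072,-0.064,1],[0,0,0,0,-0.108,-0.096,1],[0,0,0,0,-0.144,-0.128,1],[0,0,0,0,-0.18,-0.16,1]]
  ]
}}

```text
time: 1.9
position: [0.4791, -0.0701, 0.2315]
eef_rot: [0.044, 0.706, 0.044, -0.706]
wrist_force: [1.0, -0.9, 0.5]
finger_gap: 0.002
```

Request:
{"op": "send_rows", "data": {
  "motion": [
    [[0,0,0,0.02,-0.036,-0.034,1],[0,0,0,0.06,-0.036,-0.034,1],[0,0,0,0.1,-0.036,-0.034,1],[0,0,0,0.14,-0.036,-0.034,1],[0,0,0,0.16,-0.036,-0.034,1]]
  ]
}}

```text
time: 2.4
position: [0.5058, -0.0318, 0.0682]
eef_rot: [-0.044, -0.704, -0.044, 0.707]
wrist_force: [-1.1, 0.7, -0.7]
finger_gap: 0.002
```

```bash
python3 -c "
from h import *; go(-.05,0,.07)"
```

```text
t 2.4 pen [-1.03e-01  1.00e-04  6.82e-02] F_pen [-1.03  0.82 -0.7 ] gap 0.0
to -0.05 0 0.07 shift [-0.002   0.0001 -0.053 ]
turn [0.0002 0.0035 0.0007]
```

Request:
{"op": "send_rows", "data": {
  "motion": [
    [[0,0,0,0,0,-0.015,1],[0,0,0,0,0,-0.03,1],[0,0,0,0,0,-0.042,1],[0,0,0,0,0,-0.052,1],[0,0,0,0,0,-0.06,1]]
  ]
}}

```text
time: 2.9
position: [0.5675, -0.0245, 0.0712]
eef_rot: [-0.044, -0.706, -0.044, 0.706]
wrist_force: [-0.7, 0.0, -0.2]
finger_gap: 0.0
```

Request:
{"op": "send_rows", "data": {
  "motion": [
    [[0,0,0,0,0,-0.006,1],[0,0,0,0,0,-0.011,1],[0,0,0,0,0,-0.016,1],[0,0,0,0,0,-0.02,1],[0,0,0,0,0,-0.022,1]]
  ]
}}

```text
time: 3.4
position: [0.5892, -0.0218, 0.0713]
eef_rot: [0.044, 0.706, 0.044, -0.706]
wrist_force: [-1.1, -1.3, 0.1]
finger_gap: 0.001
```

```bash
python3 -c "
from h import *; go(-.016,0,.07)
f=arm.grab_frame('top'); save('t1.png',cv2.resize(f['img'][120:320,220:460],None,fx=3,fy=3))"
```

```text
t 3.4 pen [-0.019  -0.0005  0.0713] F_pen [-1.22 -1.2   0.07] gap 0.0
to -0.016 0 0.07 shift [ 0.0013 -0.0005 -0.003 ]
turn [-0.0002 -0.0001 -0.    ]
```

View pics/t1.png

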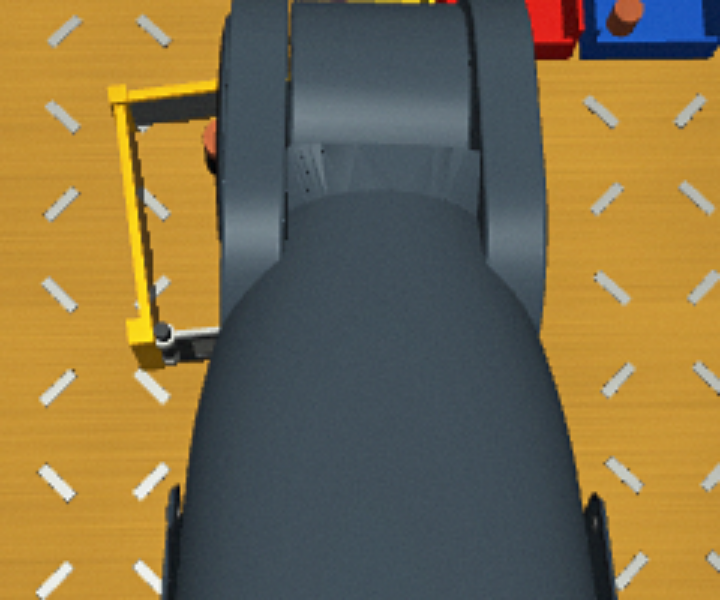

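The arm hides most of the pen here; the visible gate stub beside the hinge (about (190,340)) lies nearly along the gate line. I'll push on until the force shows the end stop.

Request:
{"op": "send_rows", "data": {
  "motion": [
    [[0,0,0,0,0,-0.001,1],[0,0,0,0,0,-0.002,1],[0,0,0,0,0,-0.003,1]]
  ]
}}

```text
time: 3.75
position: [0.5919, -0.0215, 0.0713]
eef_rot: [-0.044, -0.706, -0.044, 0.706]
wrist_force: [-0.9, -1.0, 1.1]
finger_gap: 0.001
```

Request:
{"op": "send_rows", "data": {
  "motion": [
    [[0,0,0,0,0,-0.001,1],[0,0,0,0,0,-0.002,1],[0,0,0,0,0,-0.002,1]]
  ]
}}

```text
time: 4.05
position: [0.5937, -0.0212, 0.0712]
eef_rot: [-0.044, -0.706, -0.044, 0.706]
wrist_force: [-2.6, -0.8, 0.4]
finger_gap: -0.001
```

Request:
{"op": "send_rows", "data": {
  "motion": [
    [[0,0,0,0,0,-0.001,1],[0,0,0,0,0,-0.001,1],[0,0,0,0,0,-0.001,1]]
  ]
}}

```text
time: 4.35
position: [0.5938, -0.0213, 0.0712]
eef_rot: [-0.044, -0.705, -0.044, 0.706]
wrist_force: [-10.2, -0.7, 5.5]
finger_gap: -0.001
```

```bash
python3 -c "
from h import *; pen()"
```

```text
t 4.35 pen [-0.0144 -0.0005  0.0712] F_pen [-10.17   0.57   5.54] gap -0.0
```

Request:
{"op": "send_rows", "data": {
  "motion": [
    [[0,0,0,0,0,0.02,1],[0,0,0,0,0,0.04,1],[0,0,0,-0.04,0,0.06,1],[0,0,0,-0.085,0,0.07,1],[0,0,0,-0.13,0,0.07,1]]
  ]
}}

```text
time: 4.85
position: [0.524, -0.0299, 0.2031]
eef_rot: [-0.044, -0.706, -0.044, 0.706]
wrist_force: [1.5, -0.1, 0.8]
finger_gap: -0.001
```

Request:
{"op": "send_rows", "data": {
  "motion": [
    [[0,0,0,-0.03,0,0.03,1],[0,0,0,-0.05,0.02,0.07,1],[0,0,0,-0.05,0.06,0.09,1],[0,0,0,-0.05,0.1,0.09,1],[0,0,0,-0.05,0.11,0.09,1]]
  ]
}}

```text
time: 5.35
position: [0.4498, -0.1531, 0.2518]
eef_rot: [0.044, 0.706, 0.043, -0.705]
wrist_force: [0.3, -0.5, 0.5]
finger_gap: -0.003
```

```bash
cat >> h.py <<'E'
def gate(c):
    f=arm.grab_frame(c); C=cloud(f); P=C.reshape(-1,3); Q=(P-O)@RP
    g=Q[(abs(Q[:,2]-.1)<.005)&(Q[:,1]<.1)&(Q[:,1]>-.06)&(abs(Q[:,0]+.02)<.05)]
    if len(g)>40:
        a=cv2.fitLine(g[:,:2].astype(np.float32),cv2.DIST_HUBER,0,.01,.01).ravel(); print(c,"gate n",len(g),"angle",np.arctan(a[0]/a[1]).round(4),"x at y0",(a[2]-a[3]*a[0]/a[1]).round(4))
    im=f["img"].astype(int).reshape(-1,3); G=(im[:,1]>im[:,0]+30)&(im[:,1]>im[:,2]+30)&(np.hypot(Q[:,0]+.013,Q[:,1]+.098)<.012)&(Q[:,2]>.165)
    H=(abs(Q[:,2]-.165)<.006)&(abs(Q[:,0]+.013)<.012)&(abs(Q[:,1]+.098)<.028)&(np.hypot(Q[:,0]+.013,Q[:,1]+.098)>.019)
    if G.sum()>5 and H.sum()>5: print(c,"cap n",G.sum(),"xyz",np.median(Q[G],0).round(4),"housing",H.sum(),np.median(Q[H,2]).round(4))
    return f
E
python3 -c "
from h import *
pen()
for c in('top','side'): f=gate(c)
save('s1.png',cv2.resize(f['img'][150:330,200:440],None,fx=3,fy=3))
go(-.013,-.098,.2)"
```

```text
t 5.35 pen [-0.1737 -0.1133  0.2518] F_pen [ 0.29 -0.52  0.53] gap -0.0
top gate n 301 angle -0.0139 x at y0 -0.0011
top cap n 107 xyz [-0.0133 -0.0975  0.1866] housing 112 0.1646
side gate n 138 angle -0.0127 x at y0 -0.0004
side cap n 38 xyz [-0.0143 -0.0961  0.1874] housing 34 0.1646
t 5.45 pen [-0.1733 -0.1116  0.2513] F_pen [-0.27  0.03 -0.16] gap -0.0
to -0.013 -0.098 0.2 shift [ 0.0513 -0.014  -0.1603]
turn [-0.0025 -0.0003  0.    ]
```

View pics/s1.png

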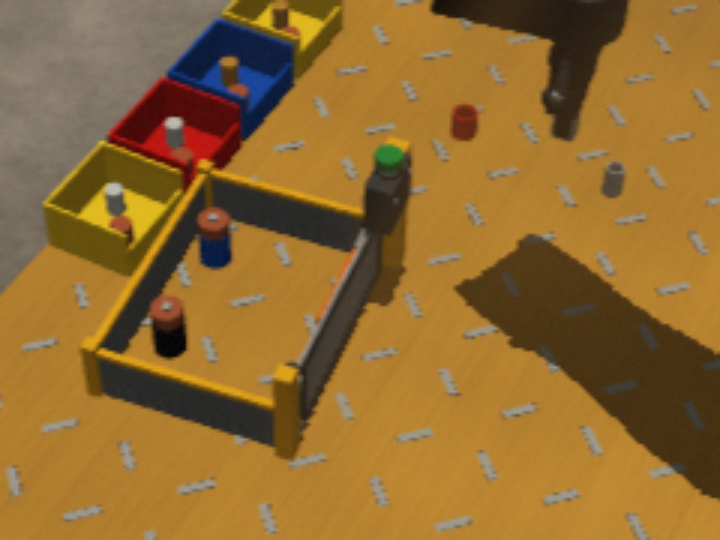

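The gate is shut (crop (310,370) to (370,240), in line between the posts). The green cap at (390,158) stands 22 mm above the housing, so the bolt is up and needs one press.

Request:
{"op": "send_rows", "data": {
  "motion": [
    [[0,0,0,0,-0.003,-0.045,1],[0,0,0,0,-0.007,-0.09,1],[0,0,0,0,-0.013,-0.135,1],[0,0,0,0.015,-0.013,-0.16,1],[0,0,0,0.045,-0.013,-0.16,1]]
  ]
}}

```text
time: 5.95
position: [0.6108, -0.115, 0.2061]
eef_rot: [0.045, 0.707, 0.045, -0.705]
wrist_force: [0.2, 0.5, 0.1]
finger_gap: 0.002
```

```bash
python3 -c "
from h import *; go(-.013,-.098,.1707)"
```

```text
t 5.95 pen [-0.0092 -0.0956  0.2061] F_pen [0.26 0.44 0.06] gap 0.0
to -0.013 -0.098 0.1707 shift [0.0354 0.0024 0.0039]
turn [ 0.0026 -0.003  -0.0003]
```

Request:
{"op": "send_rows", "data": {
  "motion": [
    [[0,0,0,0.008,0.001,0.001,1],[0,0,0,0.016,0.001,0.001,1],[0,0,0,0.022,0.001,0.001,1],[0,0,0,0.027,0.001,0.001,1],[0,0,0,0.032,0.001,0.001,1]]
  ]
}}

```text
time: 6.45
position: [0.6062, -0.1184, 0.1752]
eef_rot: [0.044, 0.706, 0.044, -0.705]
wrist_force: [-3.1, 1.8, 5.5]
finger_gap: 0.0
```

```bash
python3 -c "
from h import *; go(-.013,-.098,.1707)"
```

```text
t 6.45 pen [-0.0142 -0.0984  0.1752] F_pen [-2.83  2.2   5.52] gap 0.0
to -0.013 -0.098 0.1707 shift [ 0.0045 -0.0004 -0.0012]
turn [-0.0004 -0.0015 -0.0001]
```

Request:
{"op": "send_rows", "data": {
  "motion": [
    [[0,0,0,0.002,0,0,1],[0,0,0,0.004,0,0,1],[0,0,0,0.005,0,0,1],[0,0,0,0.005,0,0,1]]
  ]
}}

```text
time: 6.85
position: [0.6063, -0.1184, 0.1706]
eef_rot: [0.044, 0.706, 0.044, -0.705]
wrist_force: [-4.5, 3.3, 13.7]
finger_gap: 0.003
```

Request:
{"op": "send_rows", "data": {
  "motion": [
    [[0,0,0,-0.005,0,0,1],[0,0,0,-0.015,0,0,1],[0,0,0,-0.035,0,0,1],[0,0,0,-0.06,0,0.03,1],[0,0,0,-0.08,0,0.07,1]]
  ]
}}

```text
time: 7.35
position: [0.5367, -0.1274, 0.2503]
eef_rot: [0.044, 0.706, 0.044, -0.706]
wrist_force: [0.3, -0.5, 1.3]
finger_gap: -0.0
```

Request:
{"op": "send_rows", "data": {
  "motion": [
    [[0,0,0,0,0,0.04,1],[0,0,0,0,0,0.08,1],[0,0,0,0,0,0.1,1]]
  ]
}}

```text
time: 7.65
position: [0.435, -0.14, 0.2503]
eef_rot: [0.044, 0.706, 0.043, -0.705]
wrist_force: [0.6, 0.5, 0.3]
finger_gap: -0.005
```

```bash
python3 -c "
from h import *
for c in('top','side'): f=gate(c)
go(.05,0,.25)"
```

```text
top gate n 301 angle -0.0154 x at y0 -0.001
top cap n 105 xyz [-0.0131 -0.0976  0.1782] housing 109 0.1651
side gate n 142 angle -0.0177 x at y0 0.0002
side cap n 36 xyz [-0.013  -0.0986  0.1792] housing 36 0.1657
t 7.75 pen [-0.1862 -0.0987  0.2505] F_pen [ 0.68 -0.84  0.32] gap -0.0
to 0.05 0 0.25 shift [ 0.0007 -0.0991 -0.2361]
turn [-0.0016 -0.0012 -0.001 ]
```

The cap is now about 13 mm above the housing, so the bolt is down. Next I reach over the gate.

Request:
{"op": "send_rows", "data": {
  "motion": [
    [[0,0,0,0,-0.022,-0.04,1],[0,0,0,0,-0.044,-0.08,1],[0,0,0,0,-0.066,-0.12,1],[0,0,0,0,-0.088,-0.16,1],[0,0,0,0,-0.109,-0.2,1]]
  ]
}}

```text
time: 8.25
position: [0.6242, -0.005, 0.2494]
eef_rot: [0.044, 0.706, 0.044, -0.705]
wrist_force: [0.4, -0.6, 1.2]
finger_gap: 0.002
```

Request:
{"op": "send_rows", "data": {
  "motion": [
    [[0,0,0,0,0,-0.031,1],[0,0,0,0.03,0,-0.033,1],[0,0,0,0.06,0,-0.033,1],[0,0,0,0.09,0,-0.033,1],[0,0,0,0.12,0,-0.033,1]]
  ]
}}

```text
time: 8.75
position: [0.6556, -0.0023, 0.128]
eef_rot: [0.044, 0.706, 0.044, -0.706]
wrist_force: [0.2, -0.4, -0.6]
finger_gap: 0.0
```

```bash
python3 -c "
from h import *; go(.02,.01,.07)"
```

```text
t 8.75 pen [0.0494 0.0107 0.128 ] F_pen [ 0.1  -0.43 -0.6 ] gap 0.0
to 0.02 0.01 0.07 shift [0.058  0.0007 0.0294]
turn [-0.0001 -0.0002 -0.0002]
```

Request:
{"op": "send_rows", "data": {
  "motion": [
    [[0,0,0,0.025,0,0,1],[0,0,0,0.05,0,0,1],[0,0,0,0.058,0,0.01,1],[0,0,0,0.058,0,0.02,1],[0,0,0,0.058,0,0.03,1]]
  ]
}}

```text
time: 9.25
position: [0.6254, -0.0061, 0.0707]
eef_rot: [-0.044, -0.706, -0.044, 0.706]
wrist_force: [-0.5, 0.9, 0.3]
finger_gap: 0.003
```

Request:
{"op": "send_rows", "data": {
  "motion": [
    [[0,0,0,0,0,0.001,1],[0,0,0,0,0,0.002,1],[0,0,0,0,0,0.003,1],[0,0,0,0,0,0.004,1]]
  ]
}}

```text
time: 9.65
position: [0.6217, -0.0067, 0.0713]
eef_rot: [0.044, 0.706, 0.044, -0.706]
wrist_force: [-0.3, -0.0, 0.0]
finger_gap: -0.003
```

```bash
python3 -c "
from h import *; pen()"
```

```text
t 9.65 pen [0.0151 0.0105 0.0713] F_pen [-0.34  0.04  0.03] gap -0.0
```

Request:
{"op": "send_rows", "data": {
  "motion": [
    [[0,0,0,0,0,0.001,1],[0,0,0,0,0,0.001,1],[0,0,0,0,0,0.002,1],[0,0,0,0,0,0.002,1]]
  ]
}}

```text
time: 10.05
position: [0.6198, -0.007, 0.0714]
eef_rot: [0.044, 0.706, 0.044, -0.705]
wrist_force: [5.9, 0.4, -3.2]
finger_gap: -0.001
```

Request:
{"op": "send_rows", "data": {
  "motion": [
    [[0,0,0,0,0,0.001,1],[0,0,0,0,0,0.001,1]]
  ]
}}

```text
time: 10.25
position: [0.6196, -0.007, 0.0715]
eef_rot: [0.044, 0.707, 0.044, -0.705]
wrist_force: [11.1, 0.7, -6.5]
finger_gap: -0.003
```

Request:
{"op": "send_rows", "data": {
  "motion": [
    [[0,0,0,0,0,-0.001,1],[0,0,0,0,0,-0.001,1],[0,0,0,0,0,-0.001,1],[0,0,0,0,0,-0.001,1],[0,0,0,0,0,-0.001,1]]
  ]
}}

```text
time: 10.75
position: [0.6198, -0.007, 0.0715]
eef_rot: [0.044, 0.706, 0.044, -0.705]
wrist_force: [5.7, 0.0, -2.2]
finger_gap: 0.003
```

```bash
python3 -c "
from h import *; pen()"
```

```text
t 10.75 pen [0.0132 0.0105 0.0715] F_pen [ 5.63 -0.69 -2.22] gap 0.0
```

The gate held 11 N and then 5.6 N with no give. Now I retreat.

Request:
{"op": "send_rows", "data": {
  "motion": [
    [[0,0,0,0,0,-0.015,1],[0,0,0,0,0,-0.03,1],[0,0,0,-0.03,0,-0.03,1],[0,0,0,-0.07,0,-0.03,1],[0,0,0,-0.11,0,-0.03,1]]
  ]
}}

```text
time: 11.25
position: [0.6482, -0.0032, 0.1822]
eef_rot: [-0.044, -0.705, -0.044, 0.706]
wrist_force: [1.6, 0.5, 0.3]
finger_gap: -0.004
```

Request:
{"op": "send_rows", "data": {
  "motion": [
    [[0,0,0,-0.04,0,0,1],[0,0,0,-0.075,0.01,0.02,1],[0,0,0,-0.075,0.03,0.06,1],[0,0,0,-0.075,0.05,0.1,1],[0,0,0,-0.075,0.07,0.14,1]]
  ]
}}

```text
time: 11.75
position: [0.5171, -0.0907, 0.2562]
eef_rot: [-0.044, -0.706, -0.044, 0.706]
wrist_force: [0.0, -1.4, 0.9]
finger_gap: -0.001
```

Request:
{"op": "send_rows", "data": {
  "motion": [
    [[0,0,0,0,0.02,0.04,1],[0,0,0,0,0.04,0.08,1],[0,0,0,0,0.04,0.1,1],[0,0,0,0,0.04,0.1,1]]
  ]
}}

```text
time: 12.15
position: [0.4222, -0.1428, 0.2568]
eef_rot: [-0.043, -0.706, -0.043, 0.706]
wrist_force: [0.7, -0.1, 0.5]
finger_gap: -0.001
```

```bash
python3 -c "
from h import *
pen()
for c in('top','side'): f=gate(c)
save('s2.png',f['img'])"
```

```text
t 12.15 pen [-0.1998 -0.0997  0.2568] F_pen [ 0.65 -0.21  0.5 ] gap -0.0
top gate n 300 angle 0.0051 x at y0 -0.0033
top cap n 105 xyz [-0.0132 -0.0978  0.1785] housing 114 0.1653
side gate n 143 angle 0.0049 x at y0 -0.0027
side cap n 33 xyz [-0.0124 -0.0974  0.1791] housing 29 0.1662
```

View pics/s2.png

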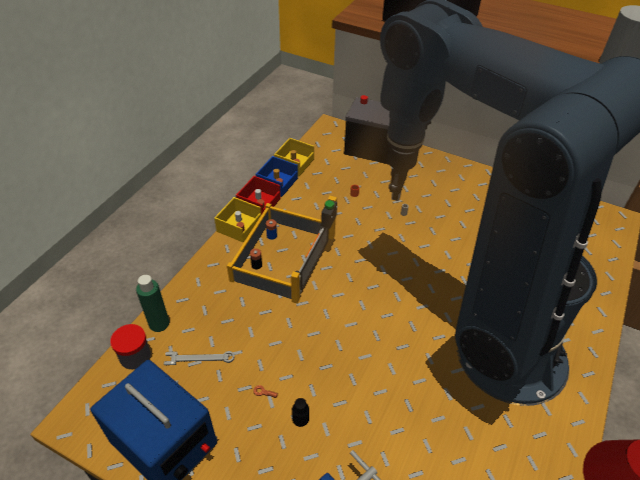

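The gate is shut (from (300,285) to (328,230)), the cap is low at (330,203), and the cells and parts are where they were. The robot is clear, so I'm handing in.

```bash
python3 -c "
from h import *; print(arm.hand_in())"
```

```text
the job is handed in; nothing more can be done
None
```

The gate is shut and locked, it held against the proof push, and I've handed the job in at about 12 s of the 64 s allowed.

- **Shutting:** the gate started about 0.315 rad open. The bolt was up, with its cap 22 mm above the housing. I pushed the front face until it met its stop at about 10 N.
- **Locking:** one full press took the cap to its stop (TCP at 0.1706 m, 13.7 N). Afterwards the cap stood about 13 mm above the housing, so the bolt is down.
- **Proof push:** I pushed the orange panel outward with closed fingers. It moved about 0.2 mm as the force rose from 6 to 11 N, then held about 5.6 N for half a second. The fingers were only on the inner side.
- **Last check:** after I backed off, the gate had moved about 0.02 rad off its stop, which is the bolt's stated play and within the 0.035 rad limit. In the last side picture the cells, parts and tools that showed looked unmoved, and the arm was clear of everything.

No check failed. The gate's angle against my own pen-frame estimate has an offset of about 0.015 rad, because my estimate of the pen's yaw was that far off. I therefore judged the final angle relative to the shut stop.

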